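# Find the good bushing with a pin gauge and reject the others

### The arm

A 6-joint arm with a two-finger parallel gripper is mounted at the origin on the work surface; the furniture and walls round the work are solid. World frame = base frame: x ahead of the robot, y to its left, z up, the work surface at z = 0. Lengths are in m, angles in rad, forces in N, time in s.
With the tool pointing down it reaches from about 0.275 to 0.825 m from the base axis. Payload 4.9 kg.
Tool frame: the origin (TCP) lies on the front face of the gripper's body, between the roots of the fingers; the fingertips stand 73 mm ahead of it and the grasp point (between the pads) lies 54 mm ahead of it; z points along the fingers, y is the direction in which the jaws open and shut (so a half turn about z gives the same grasp; the last joint's range is limited). The gripper opens to 85 mm and grips with 20 to 120 N. Pads are 22 mm wide; open, the fingers measure 114 mm over their backs; the gripper's body (76 mm by 85 mm) begins 54 mm behind the grasp point. The pads swing forward as they close: fully open they stand 13 mm farther back than shut.
Start: joints at [-1.382, 0.326, -0.193, 1.052, 0, 1.437], TCP at [0.174, -0.522, 0.304] pointing down, gripper open.
Joint ranges: [-2.65, 2.65], [-0.97, 1.79], [-1.3, 1.35], [-1.93, 2.1], [-1.47, 1.37], [-3.14, 3.14]. Speed limits (rad/s): [2.57, 2.57, 3.14, 3.14, 3.14, 3.14].

### API

Orientations are given as a unit quaternion [w, x, y, z].
In Python, from station import arm gives the robot as it stands. Calls block until the motion is done:
- arm.reach(position, orientation): joint-space move of the TCP to a pose.
- arm.move_l(position, ori=None, vel=0.15): straight line of the TCP; ori=None keeps the orientation; vel is the mean speed in m/s.
- arm.move_j(angles): joint-space move.
- arm.let_go() and arm.grab(): open the fingers fully, or close them until they stop; the grip force is fixed at half the most.
- arm.hold(seconds).
- arm.solve_ik(position, orientation): joint angles nearest the present ones, or None.
- arm.capture(name): name is "side" or "top" or "wrist"; returns (picture, depth): 480x640x3 uint8, blue, green, red; 480x640 float32, m along the optical axis (not along the pixel's ray), 0 where there is no reading.
- arm.calibration(name): a dict with "fx", "fy", "cx", "cy" (pixels), "rvec" (rotation vector, rad) and "tvec" (3), from world to camera coordinates, as OpenCV has them. Camera axes: x right, y down, z forward; pixel columns grow to the right and rows downward; lengths in m; the calibration is good to about 2 mm. The wrist camera is an equidistant fisheye: a pixel r from the principal point sees the ray r / f radians off the axis. A picture is of the moment at which its call begins: read the wrist's pose just before it. calibration takes no time and is no camera call; for the wrist camera it gives the pose at the moment of the call.
A pose or a line that the arm cannot do raises arm.PlanningError and nothing moves.
- arm.hand_in(): hands the job in, once; it reports no verdict.
Trained networks look in the newest picture that a camera, given by its name, has taken for a name from the list of things; names that differ only in an ending like _2 or _b are one class to them, and where a whole thing is asked for, a point or a joint stands for the part that bears it (a point fixed in the world has none). Each returns a list of dicts, best first, with "score" (0 to 1); they miss things now and then, are a little off and sometimes report something else, mostly with a low value. They report only what shows in the picture. A call takes as long as a camera call. They do not tell look-alikes from the thing itself.
- arm.recognise(camera, target): "point" ([x, y, z] in m, in world coordinates, good to about 4 mm: the middle of the surface that is visible of it).
- arm.silhouettes(camera, target): "region" (480x640 bool, what is visible of it).
Readings, each from a call of its own:
- arm.read_time_s(): time.
- arm.read_q(): joint angles.
- arm.read_dq(): joint speeds.
- arm.read_joint_efforts(): joint torques, N m.
- arm.read_tcp_pos(): TCP position.
- arm.read_ee_rot(): TCP orientation.
- arm.read_force(): force on the tool from outside, world axes, zero at the start.
- arm.read_moment(): the same for the moment, N m.
- arm.read_finger_gap(): finger opening in m.
Only numpy, scipy, OpenCV 4.12 (cv2) and the standard library are available. Lean on these libraries where they do the work, as an engineer would, in place of code of your own. Each camera call takes 0.05 s, during which the arm holds its last target.

### The job

Take the pin gauge from its stand and try it gently in the bushings in the rack until you find the one it enters fully, down to its collar; never force it where it stops short. Leave the gauge standing in that bushing in its place in the rack, then set the other two bushings upright and gently in the red reject tray, without disturbing the nozzle and the cup.

Things in the scene. Friction and masses are not known exactly. Their poses are not given: they have to be found in the camera images.
- gauge_grip (a point): Middle of the round blue handle (18 mm wide, 54 mm long) of the pin gauge, 0.14 kg, upright in its stand: 67 mm above the pin's tip, 33 mm above the collar's underside, 27 mm below the top. Below the handle are a dark collar 41 mm wide, 6 mm thick, and a steel pin 16 mm wide, 34 mm long, with a 3 mm tapered nose. z points up its axis.
- gauge_tip (a point): The lower end of the gauge's pin, on its axis.
- stand: Fixed black block 56 x 56 x 42 mm with a vertical 20 mm hole that holds the gauge, the collar resting on its top; origin at the centre of its underside.
- rack: Fixed round aluminium rack, 176 mm across, 8 mm thick. Three bushings stand on it (underside 8 mm above the table) 55 mm from its centre, 120 degrees apart, 95 mm from each other, each between three locating pins 8 mm wide whose tops are 15 mm above the table. Origin at the centre of its underside.
- bushing_1_center (a point): One of three steel bushings with brass liners that look alike, upright: 46 mm wide, 44 mm high, 0.25 kg, bore mouth 18 mm. This point is the centre, 22 mm above the underside; z is the axis. In one of the three the 18 mm bore goes 37 mm deep below the rim; in the others it stops 15 to 25 mm below the rim. Which one is good changes every time. About 1.5 mm of play on the rack.
- bushing_2_center (a point): One of three steel bushings with brass liners that look alike, upright: 46 mm wide, 44 mm high, 0.25 kg, bore mouth 18 mm. This point is the centre, 22 mm above the underside; z is the axis. In one of the three the 18 mm bore goes 37 mm deep below the rim; in the others it stops 15 to 25 mm below the rim. Which one is good changes every time. About 1.5 mm of play on the rack.
- bushing_3_center (a point): One of three steel bushings with brass liners that look alike, upright: 46 mm wide, 44 mm high, 0.25 kg, bore mouth 18 mm. This point is the centre, 22 mm above the underside; z is the axis. In one of the three the 18 mm bore goes 37 mm deep below the rim; in the others it stops 15 to 25 mm below the rim. Which one is good changes every time. About 1.5 mm of play on the rack.
- tray: Fixed red reject tray, open on top: outside 105 mm along its x, 190 mm along its y, 22 mm high, walls 4 mm, floor 4 to 5 mm thick; origin at the centre of its underside.
- nozzle: Bystander: loose white filling nozzle, 32 mm wide, 67 mm tall, standing on its flange; origin at the centre of its underside. Leave it alone.
- cup: Bystander: loose white dosing cup, 58 mm wide, 61 mm tall, upright; origin at the centre of its underside. Leave it alone.
Mind the look-alikes: they are no part of the job. Of the things like the part that bears gauge_grip, leave any that is orange; of the rest the smaller one is meant. Leave any brown look-alike of the part that bears bushing_2_center alone.

How it is judged:
By the outcome, as a careful person would: the job done as asked, in the order asked, and still so for the second after the job is handed in, with the robot touching nothing.
It also fails if it takes over 72 s, if anything falls off the work surface, if the arm or the gripper's body presses on something with over 40 N, if the wrist force passes 120 N, or if a joint passes its speed limit or range.

## Working session

There is one attempt and no reset: what is moved stays moved. The work goes in short steps, each a Python script; the robot and the scene stay as the last script left them, time stands still between calls to the robot, and variables do not carry over. Pictures are saved under pics/ and viewed, and the job is handed in when it is done.

```bash
ls; mkdir -p pics; cat > h.py <<'E'
import numpy as np, cv2
from station import arm
def save(n,img): cv2.imwrite(f'pics/{n}.png',img)
def cal(c):
    k=arm.calibration(c); R,_=cv2.Rodrigues(np.array(k['rvec'],float)); return k,R,np.array(k['tvec'],float).ravel()
def proj(c,P):
    k,R,t=cal(c); p=R@np.array(P,float)+t
    return k['fx']*p[0]/p[2]+k['cx'],k['fy']*p[1]/p[2]+k['cy']
def cloud(c,d):
    k,R,t=cal(c); v,u=np.mgrid[0:480,0:640]
    X=np.stack([(u-k['cx'])/k['fx']*d,(v-k['cy'])/k['fy']*d,d],-1)-t
    return X@R   # world
E
python3 - <<'E'
from h import *
for c in ['side','top','wrist']:
    b,d=arm.capture(c); save('a_'+c,b); np.savez('a_'+c,b=b,d=d); k,R,t=cal(c); print(c,k,-R.T@t)
for c in ['top','side']:
  for n in ['gauge_grip','gauge_tip','stand','rack','bushing_1_center','tray','nozzle','cup']:
    print(c,n,[(np.round(r['point'],4).tolist(),round(r['score'],2),[int(x) for x in proj(c,r['point'])]) for r in arm.recognise(c,n)])
print(arm.read_time_s(),arm.read_force(),arm.read_finger_gap(),arm.read_ee_rot())
E
```

```text
pics
side {'fx': 621.4577971275224, 'fy': 621.4577971275224, 'cx': 313.7325135948598, 'cy': 235.69978887017533, 'rvec': array([ 0.37332688,  2.85921963, -0.98702281]), 'tvec': array([ 0.42820776, -0.05961822,  1.66477589])} [0.70351893 0.92441291 1.26843086]
top {'fx': 488.31200189577703, 'fy': 488.31200189577703, 'cx': 313.9809748977953, 'cy': 234.67249409246045, 'rvec': array([ 2.15040028, -2.20523868,  0.08783394]), 'tvec': array([0.07427221, 0.44533784, 1.3723486 ])} [0.33189546 0.06133965 1.40472975]
wrist {'fx': 371.64829954431775, 'fy': 371.64829954431775, 'cx': 320.9225790171392, 'cy': 238.0312521695188, 'rvec': array([-2.36838381,  1.70432954,  0.23141589]), 'tvec': array([-0.54894034, -0.03337424,  0.37980357])} [ 0.23879498 -0.49993958  0.37381475]
top gauge_grip [([0.3141, -0.2294, 0.0536], 0.87, [421, 279]), ([0.4422, 0.014, 0.0446], 0.63, [331, 235]), ([0.6247, 0.4431, 0.0393], 0.48, [178, 175])]
top gauge_tip [([0.317, -0.2297, 0.0529], 0.79, [421, 277]), ([0.6186, 0.4396, 0.043], 0.62, [179, 176]), ([0.4365, 0.0061, 0.0474], 0.55, [334, 237]), ([0.6178, 0.2361, 0.005]
[... 599 characters left out ...]
431, 0.0382], 0.9, [283, 421]), ([0.3159, -0.2293, 0.0505], 0.8, [337, 162]), ([0.4478, 0.0171, 0.0574], 0.52, [314, 238])]
side stand [([0.4518, 0.03, 0.0353], 0.9, [313, 248])]
side rack [([0.5392, -0.2983, 0.0059], 0.63, [253, 170])]
side bushing_1_center [([0.5846, -0.3388, 0.0451], 0.57, [233, 153]), ([0.4938, -0.3072, 0.0391], 0.49, [267, 157])]
side tray [([0.6183, 0.2395, 0.0078], 0.66, [266, 341]), ([0.4539, 0.0288, 0.0325], 0.4, [312, 248])]
side nozzle [([0.4264, -0.2028, 0.0197], 0.62, [300, 184])]
side cup [([0.7015, 0.1136, 0.0321], 0.91, [219, 298])]
0.95 [-0.58746148  0.19859369  0.39317704] 0.08523281589298831 [-9.18878875e-06  9.87006211e-01  1.60682104e-01 -1.25135228e-05]
```

View pics/a_top.png

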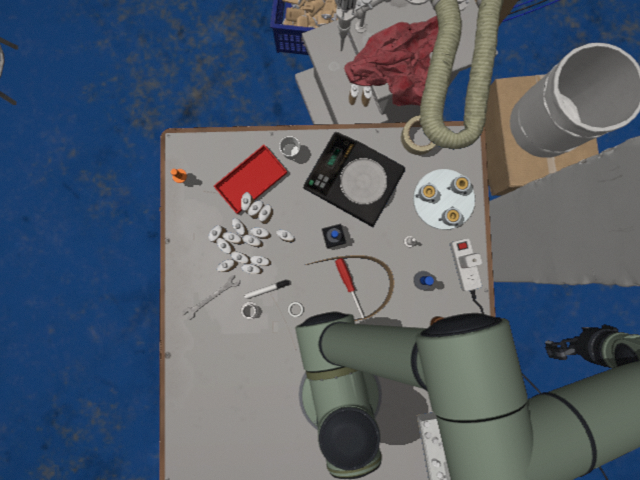

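View pics/a_side.png

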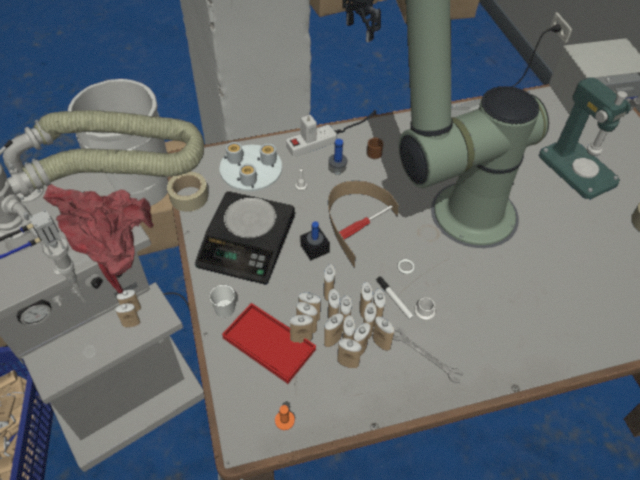

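View pics/a_wrist.png

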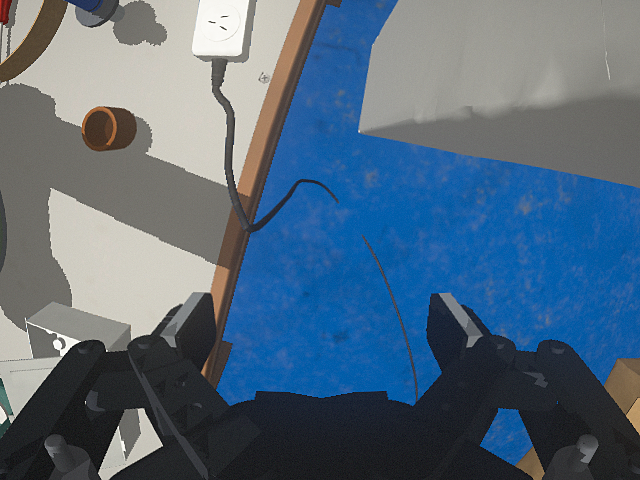

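```bash
python3 - <<'E'
from h import *
T=np.load('a_top.npz'); S=np.load('a_side.npz')
def crop(b,x0,y0,w,h,s): return cv2.resize(b[y0:y0+h,x0:x0+w],(w*s,h*s),interpolation=cv2.INTER_CUBIC)
a=crop(S['b'],280,120,100,150,4)[:560]; b=crop(T['b'],315,215,130,80,3)
c=np.zeros((600,800,3),np.uint8); c[:560,:400]=a[:, :400]; c[:240,405:795]=b
c[250:560,405:795]=crop(S['b'],215,295,130,103,3)[:310,:390]; save('crop1',c)
for n in 'ST':
    d=(S if n=='S' else T); cam={'S':'side','T':'top'}[n]
    W=cloud(cam,d['d']); V=d['d']>0
    for nm,p in dict(st=(.442,.012),free=(.316,-.229),orange=(.625,.443),noz=(.423,-.203),cup=(.705,.12)).items():
        m=V&(np.hypot(W[...,0]-p[0],W[...,1]-p[1])<.045)&(W[...,2]>.01)
        q=W[m]; print(n,nm,m.sum(),'zmax',np.sort(q[:,2])[-5:].round(3))
        hi=q[q[:,2]>q[:,2].max()-.05]; print('   top part',hi.min(0).round(3),hi.max(0).round(3),hi.mean(0).round(3))
E
```

```text
Traceback (most recent call last):
ValueError: could not broadcast input array from shape (309,390,3) into shape (310,390,3)
```

```bash
python3 - <<'E'
from h import *
T=np.load('a_top.npz'); S=np.load('a_side.npz')
def crop(b,x0,y0,w,h,s): return cv2.resize(b[y0:y0+h,x0:x0+w],(w*s,h*s),interpolation=cv2.INTER_CUBIC)
a=crop(S['b'],280,120,100,150,4)[:560]; b=crop(T['b'],315,215,130,80,3)
c=np.zeros((600,800,3),np.uint8); c[:560,:400]=a[:, :400]; c[:240,405:795]=b
c[250:559,405:795]=crop(S['b'],215,295,130,103,3); save('crop1',c)
for n in 'ST':
    d=(S if n=='S' else T); cam={'S':'side','T':'top'}[n]
    W=cloud(cam,d['d']); V=d['d']>0
    for nm,p in dict(st=(.442,.012),free=(.316,-.229),orange=(.625,.443),noz=(.423,-.203),cup=(.705,.12)).items():
        m=V&(np.hypot(W[...,0]-p[0],W[...,1]-p[1])<.045)&(W[...,2]>.01)
        q=W[m]; print(n,nm,m.sum(),'zmax',np.sort(q[:,2])[-5:].round(3))
        hi=q[q[:,2]>q[:,2].max()-.05]; print('   top part',hi.min(0).round(3),hi.max(0).round(3),hi.mean(0).round(3))
E
```

```text
S st 676 zmax [0.106 0.106 0.107 0.11  0.11 ]
   top part [ 0.435 -0.004  0.061] [0.453 0.019 0.11 ] [0.445 0.01  0.087]
S free 393 zmax [0.127 0.127 0.128 0.128 0.129]
   top part [ 0.302 -0.25   0.079] [ 0.326 -0.221  0.129] [ 0.315 -0.231  0.107]
S orange 351 zmax [0.096 0.096 0.097 0.098 0.099]
   top part [0.615 0.432 0.049] [0.634 0.45  0.099] [0.625 0.443 0.08 ]
S noz 100 zmax [0.069 0.069 0.07  0.07  0.07 ]
   top part [ 0.415 -0.218  0.021] [ 0.434 -0.198  0.07 ] [ 0.425 -0.208  0.041]
S cup 551 zmax [0.066 0.066 0.066 0.067 0.067]
   top part [0.668 0.092 0.017] [0.725 0.156 0.067] [0.697 0.121 0.042]
T st 420 zmax [0.105 0.105 0.106 0.107 0.108]
   top part [0.434 0.001 0.062] [0.452 0.017 0.108] [0.442 0.01  0.098]
T free 295 zmax [0.126 0.126 0.127 0.127 0.128]
   top part [ 0.301 -0.243  0.081] [ 0.323 -0.221  0.128] [ 0.312 -0.23   0.116]
T orange 179 zmax [0.097 0.097 0.098 0.098 0.1  ]
   top part [0.614 0.433 0.052] [0.633 0.451 0.1  ] [0.622 0.44  0.083]
T noz 63 zmax [0.068 0.068 0.07  0.071 0.072]
   top part [ 0.413 -0.215  0.022] [ 0.433 -0.199  0.072] [ 0.422 -0.206  0.042]
T cup 223 zmax [0.065 0.065 0.066 0.066 0.069]
   top part [0.668 0.099 0.019] [0.724 0.155 0.069] [0.703 0.129 0.045]
```

View pics/crop1.png

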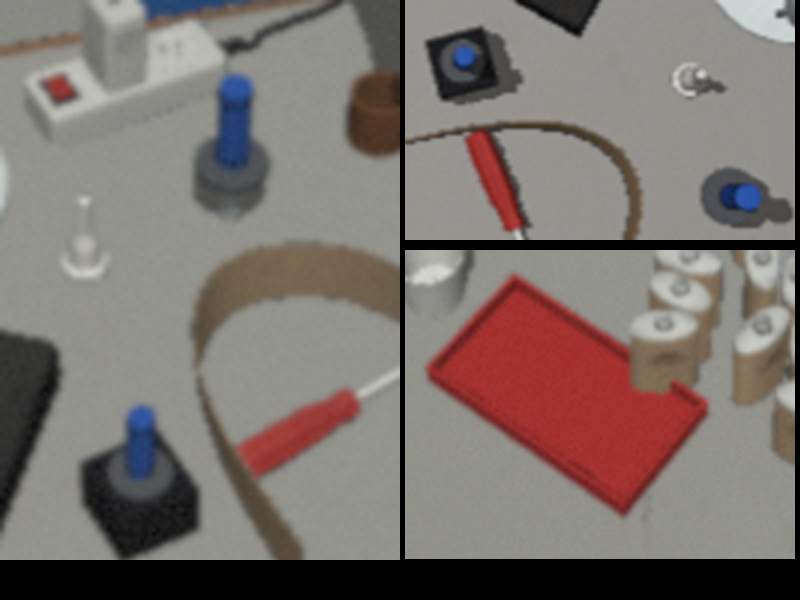

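```bash
python3 - <<'E'
from h import *
T=np.load('a_top.npz'); S=np.load('a_side.npz')
q=[]
for n,d in (('top',T),('side',S)):
    W=cloud(n,d['d']); q.append(W[d['d']>0])
q=np.vstack(q)
# rings heights round stand, rack
def around(p,r,lab):
    d=q[:,:2]-p; rr=np.hypot(*d.T); a=np.degrees(np.arctan2(d[:,1],d[:,0]))
    for a0 in range(-180,180,30):
        m=(a>=a0)&(a<a0+30)&(q[:,2]>.012)&(q[:,2]<.6)
        print(lab,a0,[round(float(np.percentile(q[m&(rr>x)&(rr<=x+.02),2],98)),3) if (m&(rr>x)&(rr<=x+.02)).sum()>3 else 0 for x in r])
around([.443,.009],[.04,.06,.08,.1,.12],'stand')
around([.54,-.306],[.08,.1,.12,.14,.16,.18],'rack')
# tray
m=(T['b'][...,2]>120)&(T['b'][...,1]<70)&(T['b'][...,0]<70); 
W=cloud('top',T['d']); mm=m&(T['d']>0)&(np.hypot(W[...,0]-.62,W[...,1]-.236)<.14)
p=W[mm]; r=cv2.minAreaRect((p[:,:2]*1000).astype(np.float32)); print(r, cv2.boxPoints(r).round(0).tolist())
print(np.percentile(p[:,2],[2,20,50,80,98]))
v=q[(q[:,2]>.03)&(q[:,0]>.45)&(q[:,0]<.72)&(q[:,1]>.08)&(q[:,1]<.36)]
box=cv2.boxPoints(r)/1000
im=np.zeros((300,300),np.uint8)
for x in v: im[int((.75-x[0])*1000)%300,int((.38-x[1])*1000)%300]=min(255,x[2]*2500)
b2=np.array([[(.38-y)*1000,(.75-x)*1000] for x,y in box],int); im=cv2.cvtColor(im,8); cv2.polylines(im,[b2],True,(0,0,255)); save('tray',cv2.resize(im,(600,600)))
from h import arm
E
```

```text
stand -180 [0.053, 0.05, 0.031, 0.03, 0.03]
stand -150 [0, 0.054, 0.055, 0.054, 0.055]
stand -120 [0, 0, 0, 0, 0.054]
stand -90 [0, 0, 0.061, 0.064, 0.064]
stand -60 [0, 0.06, 0.063, 0.076, 0.076]
stand -30 [0, 0.057, 0.063, 0.076, 0.075]
stand 0 [0, 0, 0.061, 0.062, 0.059]
stand 30 [0, 0, 0, 0, 0]
stand 60 [0, 0, 0, 0.088, 0.099]
stand 90 [0, 0, 0, 0.087, 0.097]
stand 120 [0, 0, 0.055, 0.055, 0]
stand 150 [0, 0.055, 0, 0, 0]
rack -180 [0.018, 0, 0.04, 0.039, 0.102, 0.107]
rack -150 [0.016, 0, 0.032, 0, 0, 0]
rack -120 [0.016, 0, 0, 0, 0, 0]
rack -90 [0.016, 0, 0, 0, 0, 0]
rack -60 [0.056, 0, 0, 0, 0, 0]
rack -30 [0.017, 0, 0.158, 0.163, 0.166, 0.171]
rack 0 [0.014, 0, 0.154, 0.155, 0.152, 0.151]
rack 30 [0.015, 0, 0.057, 0.062, 0.064, 0.063]
rack 60 [0.014, 0, 0.058, 0.063, 0.076, 0.077]
rack 90 [0, 0, 0, 0, 0.063, 0.076]
rack 120 [0, 0, 0, 0.07, 0.038, 0]
rack 150 [0, 0, 0, 0, 0, 0]
((615.548095703125, 241.41598510742188), (103.9720687866211, 190.72100830078125), 38.758567810058594) [[515.0, 283.0], [635.0, 135.0], [716.0, 200.0], [596.0, 348.0]]
[-0.00179332  0.00197229  0.00480751  0.008148    0.0238121 ]
```

View pics/tray.png

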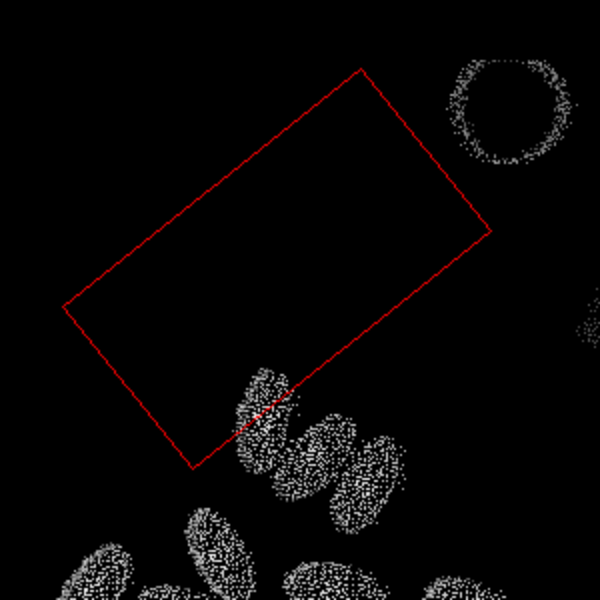

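```bash
cat >> h.py <<'E'
def quat(yaw):  # tool down, tool x at angle yaw in world
    a=yaw/2; return [0.,float(np.cos(a)),float(np.sin(a)),0.]
def tx(yaw): return np.array([np.cos(yaw),np.sin(yaw),0])
E
python3 - <<'E'
from h import *
T=np.load('a_top.npz'); S=np.load('a_side.npz')
for n,d in (('top',T),('side',S)):
    W=cloud(n,d['d']); q=W[d['d']>0]
    m=(np.hypot(q[:,0]-.54,q[:,1]+.306)<.25)&(q[:,2]>.09)&(q[:,1]<-.1)&(q[:,0]>.5); p=q[m]
    for y0 in np.arange(-.54,-.05,.04):
        g=p[(p[:,1]>=y0)&(p[:,1]<y0+.04)]
        if len(g): print(n,round(y0,2),len(g),'xmin',g[:,0].min().round(3),'z',g[:,2].min().round(3),g[:,2].max().round(3))
for p in ([.54,-.306,.25],[.442,.01,.15],[.442,.01,.3],[.63,.23,.13],[.585,-.345,.12]):
    for y in range(-180,180,30):
        s=arm.solve_ik(p,quat(np.radians(y))); print(p,y,None if s is None else np.round(s,2))
E
```

```text
top -0.42 104 xmin 0.693 z 0.138 0.183
top -0.38 804 xmin 0.661 z 0.125 0.189
top -0.34 296 xmin 0.66 z 0.111 0.162
top -0.3 579 xmin 0.662 z 0.099 0.16
top -0.26 495 xmin 0.682 z 0.107 0.161
side -0.42 26 xmin 0.695 z 0.151 0.183
side -0.38 765 xmin 0.664 z 0.107 0.191
side -0.34 217 xmin 0.661 z 0.121 0.172
side -0.3 424 xmin 0.664 z 0.097 0.162
side -0.26 658 xmin 0.686 z 0.098 0.161
[0.54, -0.306, 0.25] -180 [-0.63  0.49 -0.08  1.    0.   -0.63]
[0.54, -0.306, 0.25] -150 [-0.63  0.49 -0.08  1.    0.   -1.16]
[0.54, -0.306, 0.25] -120 [-0.63  0.49 -0.08  1.    0.   -1.68]
[0.54, -0.306, 0.25] -90 [-0.63  0.49 -0.08  1.    0.   -2.21]
[0.54, -0.306, 0.25] -60 [-0.63  0.49 -0.08  1.    0.   -2.73]
[0.54, -0.306, 0.25] -30 [-0.63  0.49 -0.08  1.    0.    3.03]
[0.54, -0.306, 0.25] 0 [-0.63  0.49 -0.08  1.    0.    2.51]
[0.54, -0.306, 0.25] 30 [-0.63  0.49 -0.08  1.    0.    1.98]
[0.54, -0.306, 0.25] 60 [-0.63  0.49 -0.08  1.    0.    1.46]
[0.54, -0.306, 0.25] 90 [-0.63  0.49 -0.08  1.    0.    0.94]
[0.54, -0.306, 0.25] 120 [-0.63  0.49 -0.08  1.    0.    0.41]
[0.54, -0.306, 0.25
[... 2311 characters left out ...]
[0.585, -0.345, 0.12] -150 [-0.64  0.72 -0.04  0.82  0.   -1.17]
[0.585, -0.345, 0.12] -120 [-0.64  0.72 -0.04  0.82  0.   -1.69]
[0.585, -0.345, 0.12] -90 [-0.64  0.72 -0.04  0.82  0.   -2.21]
[0.585, -0.345, 0.12] -60 [-0.64  0.72 -0.04  0.82  0.   -2.74]
[0.585, -0.345, 0.12] -30 [-0.64  0.72 -0.04  0.82  0.    3.02]
[0.585, -0.345, 0.12] 0 [-0.64  0.72 -0.04  0.82  0.    2.5 ]
[0.585, -0.345, 0.12] 30 [-0.64  0.72 -0.04  0.82  0.    1.98]
[0.585, -0.345, 0.12] 60 [-0.64  0.72 -0.04  0.82  0.    1.45]
[0.585, -0.345, 0.12] 90 [-0.64  0.72 -0.04  0.82  0.    0.93]
[0.585, -0.345, 0.12] 120 [-0.64  0.72 -0.04  0.82  0.    0.41]
[0.585, -0.345, 0.12] 150 [-0.64  0.72 -0.04  0.82  0.   -0.12]
```

```bash
python3 - <<'E'
from h import *
Y=np.radians(155); o=quat(Y)
for n,c in (('rack',[.54,-.306,0]),('stand',[.443,.010,0])):
    p=np.array(c)-.0685*tx(Y); p[2]=.29
    t0=arm.read_time_s(); arm.reach(p.tolist(),o); print(arm.read_time_s()-t0, arm.read_dq().round(4) if hasattr(arm.read_dq(),'round') else arm.read_dq())
    k=arm.calibration('wrist'); b,d=arm.capture('wrist'); save('v_'+n,b); np.savez('v_'+n,b=b,d=d,rv=k['rvec'],tv=k['tvec'],tcp=arm.read_tcp_pos()); print(arm.read_tcp_pos(),p, arm.read_force())
E
```

```text
1.7083000000000002 [-0.0116 -0.0028 -0.0018 -0.0028  0.0016 -0.0012]
[ 0.60138876 -0.33590836  0.29015679] [ 0.60208208 -0.33494935  0.29      ] [-0.57109316  0.11287149 -0.14708386]
1.25 [-0.0111  0.0103  0.0064  0.001   0.0006  0.0021]
[ 0.50601276 -0.02006161  0.2901628 ] [ 0.50508208 -0.01894935  0.29      ] [-0.05686283 -0.53332765  0.30214552]
```

View pics/v_rack.png

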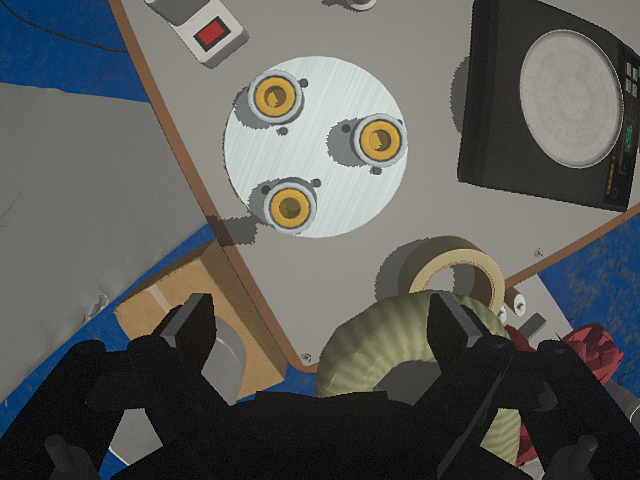

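View pics/v_stand.png

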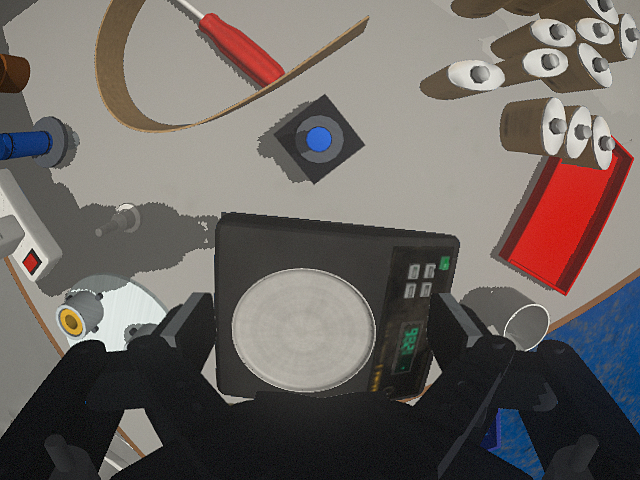

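```bash
cat >> h.py <<'E'
def rays(px,k,rv):
    K=np.array([[k['fx'],0,k['cx']],[0,k['fy'],k['cy']],[0,0,1.]])
    u=cv2.fisheye.undistortPoints(np.array(px,float).reshape(-1,1,2),K,np.zeros(4)).reshape(-1,2)
    R,_=cv2.Rodrigues(np.array(rv,float)); return np.c_[u,np.ones(len(u))]@R
def onplane(px,k,rv,tv,z):
    R,_=cv2.Rodrigues(np.array(rv,float)); c=-R.T@np.array(tv,float).ravel(); r=rays(px,k,rv)
    return c+r*((z-c[2])/r[:,2])[:,None]
def circ(P):
    from scipy.optimize import least_squares
    f=lambda q:np.hypot(P[:,0]-q[0],P[:,1]-q[1])-q[2]
    s=least_squares(f,[*P[:,:2].mean(0),.01],loss='soft_l1',f_scale=.0003); return s.x,np.std(f(s.x))
def wproj(P,k,rv,tv):
    K=np.array([[k['fx'],0,k['cx']],[0,k['fy'],k['cy']],[0,0,1.]])
    return cv2.fisheye.projectPoints(np.array(P,float).reshape(-1,1,3),np.array(rv,float).reshape(3,1),np.array(tv,float).reshape(3,1),K,np.zeros(4))[0].reshape(-1,2)
def blobs(m,amin=60):
    cs,_=cv2.findContours(m.astype(np.uint8),cv2.RETR_EXTERNAL,cv2.CHAIN_APPROX_NONE)
    return [c.reshape(-1,2) for c in cs if cv2.contourArea(c)>amin]
E
cat > meas.py <<'E'
from h import *
def brass(b):
    h=cv2.cvtColor(b,cv2.COLOR_BGR2HSV); return (h[...,0]>12)&(h[...,0]<28)&(h[...,1]>130)&(h[...,2]>120)
if __name__=='__main__':
    k=arm.calibration('wrist')
    D=np.load('v_rack.npz'); b=D['b']; rv,tv=D['rv'],D['tv']
    vis=cv2.resize(b[60:250,220:420],None,fx=3,fy=3,interpolation=2)
    for c in blobs(brass(b)):
        if not(220<c[:,0].mean()<420 and c[:,1].mean()<250): continue
        q,s=circ(onplane(c,k,rv,tv,.052)); print('bush px',c.mean(0).round(1),'xy r',q.round(4),s.round(5))
        th=np.linspace(0,6.28,60); 
        for r,z,col in ((q[2],.052,(0,0,255)),(.023,.052,(255,0,0)),(.009,.052,(0,255,0))):
            P=wproj(np.c_[q[0]+r*np.cos(th),q[1]+r*np.sin(th),0*th+z],k,rv,tv); cv2.polylines(vis,[np.int32((P-[220,60]+.5)*3)],True,col)
    R,_=cv2.Rodrigues(rv); print('cam',-R.T@tv,'axis',R[2])
    save('v_rack2',vis)
    D=np.load('v_stand.npz'); b=D['b']; rv,tv=D['rv'],D['tv']; R,_=cv2.Rodrigues(rv); print('cam',-R.T@tv)
    h=cv2.cvtColor(b,cv2.COLOR_BGR2HSV); m=(h[...,0]>100)&(h[...,0]<125)&(h[...,1]>130)&(h[...,2]>60)
    for c in blobs(m):
        if abs(c[:,0].mean()-318)<30 and abs(c[:,1].mean()-139)<30:
            q,s=circ(onplane(c,k,rv,tv,.102)); print('gauge',c.mean(0),q.round(4),s.round(5))
    vis=cv2.resize(b[80:200,250:390],None,fx=4,fy=4,interpolation=2); th=np.linspace(0,6.28,60)
    for r,z,col in ((.009,.102,(0,0,255)),(.0205,.048,(0,255,0))):
        P=wproj(np.c_[q[0]+r*np.cos(th),q[1]+r*np.sin(th),0*th+z],k,rv,tv); cv2.polylines(vis,[np.int32((P-[250,80]+.5)*4)],True,col)
    save('v_stand2',vis)
E
python3 meas.py
```

```text
bush px [289.4 207.2] xy r [ 0.5831 -0.3554  0.0159] 0.00026
bush px [379.7 139.9] xy r [ 0.563  -0.2628  0.0158] 0.00026
bush px [274.7  96.2] xy r [ 0.4933 -0.326   0.0159] 0.00027
cam [ 0.54223781 -0.30715469  0.36057956] axis [ 0.23862123 -0.11092062 -0.96475724]
cam [0.44655205 0.0086711  0.36071317]
gauge [318.28985507 138.84057971] [0.4462 0.0072 0.0084] 0.0002
```

View pics/v_rack2.png

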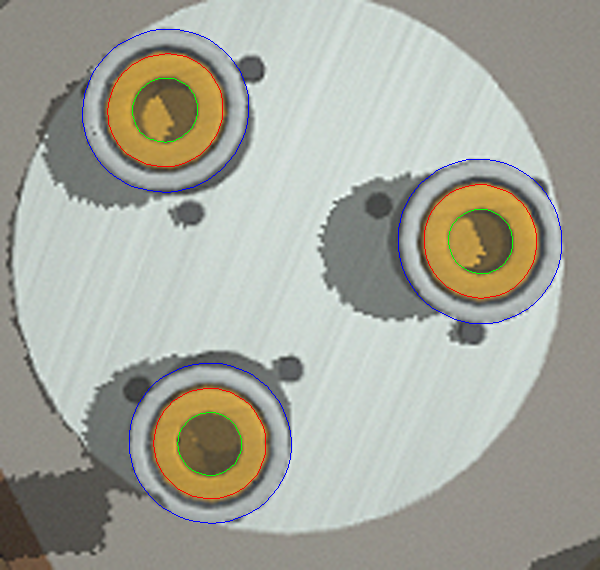

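View pics/v_stand2.png

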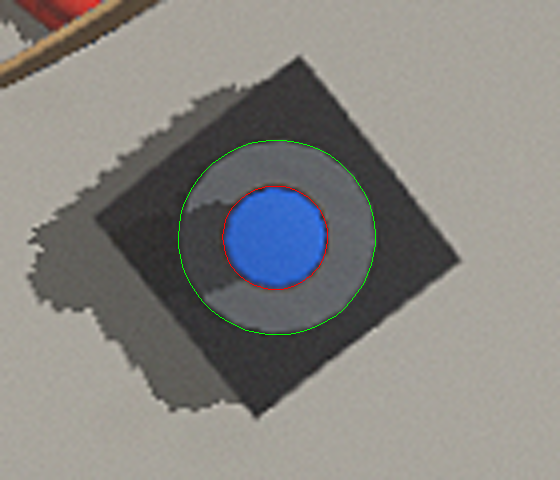

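```bash
python3 - <<'E'
from h import *
D=np.load('v_rack.npz'); k=arm.calibration('wrist'); rv,tv=D['rv'],D['tv']
R,_=cv2.Rodrigues(rv); c=-R.T@tv
v,u=np.mgrid[0:480,0:640]
for n,p in (('A',(.5831,-.3554)),('B',(.563,-.2628)),('C',(.4933,-.326))):
    ctr=wproj([[*p,.052]],k,rv,tv)[0]
    m=np.hypot(u-ctr[0],v-ctr[1])<11
    px=np.c_[u[m],v[m]]; r=rays(px,k,rv); P=c+r*D['d'][m][:,None]
    P=P[D['d'][m]>0]
    print(n,np.percentile(P[:,2],[1,5,25,50,75,95]).round(4), ctr)
E
```

```text
A [0.0138 0.0144 0.0156 0.0214 0.0398 0.0493] [289.46873522 207.570004  ]
B [0.0341 0.0344 0.0353 0.036  0.0376 0.0495] [379.83468841 139.88815748]
C [0.0279 0.0286 0.0293 0.0301 0.0369 0.0492] [274.51727023  96.22858701]
```

```bash
cat >> h.py <<'E'
Y=np.radians(155); O=quat(Y)
G=np.array([.4462,.0072]); B=dict(A=(.5831,-.3554),B=(.563,-.2628),C=(.4933,-.326))
E
python3 - <<'E'
from h import *
t0=arm.read_time_s()
arm.reach([*G,.20],O); arm.hold(.1); print(arm.read_tcp_pos())
arm.move_l([*G,.131],vel=.15); arm.hold(.15); print(arm.read_tcp_pos(),arm.read_force())
arm.grab(); print('gap',arm.read_finger_gap(),arm.read_force(),arm.read_tcp_pos())
b,_=arm.capture('wrist'); save('g1',b)
arm.move_l([*G,.20],vel=.15); arm.hold(.15); print(arm.read_finger_gap(),arm.read_force(),arm.read_tcp_pos(),arm.read_ee_rot())
b,_=arm.capture('wrist'); save('g2',b); print(t0,arm.read_time_s())
E
```

```text
[0.44849203 0.00631106 0.20117493]
[0.44729134 0.00699718 0.13211762] [-0.73422903 -0.97300964  0.87791701]
gap 0.016559331776803812 [-1.33940996 -1.30353153  3.42162227] [0.44620316 0.00717312 0.13111826]
0.01647133859965051 [ 0.72463239 -0.3385655  -1.27464134] [0.44530359 0.0073249  0.19880231] [-1.21744337e-03  2.16442513e-01  9.76294601e-01 -9.66213347e-05]
4.0083 6.875
```

View pics/g2.png

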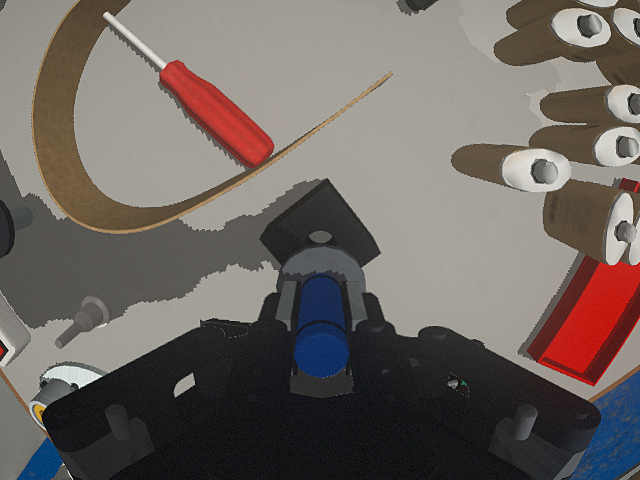

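```bash
cat >> h.py <<'E'
def descend(xy,z0,z1,step,lim,F0,vel=.05,ori=None):
    """stepwise; stop when |dF|>lim. returns log"""
    z=z0; log=[]
    while z>z1+1e-6:
        z=max(z1,z-step); arm.move_l([*xy,z],ori,vel=vel)
        f=np.array(arm.read_force())-F0; log.append((round(z,4),f.round(1).tolist()))
        if np.linalg.norm(f)>lim: arm.hold(.05); f=np.array(arm.read_force())-F0; log.append(('chk',f.round(1).tolist(),np.round(arm.read_tcp_pos(),4).tolist())); 
        if np.linalg.norm(f)>lim: return False,z,log
    return True,z,log
E
python3 - <<'E'
from h import *
t0=arm.read_time_s(); xy=B['A']
arm.reach([*xy,.22],O); print(arm.read_time_s()-t0)
arm.move_l([*xy,.180],vel=.1); arm.hold(.4); p=arm.read_tcp_pos(); F0=np.array(arm.read_force()); arm.hold(.05); F1=np.array(arm.read_force()); print(p,F0,F1); F0=(F0+F1)/2
ok,z,log=descend(xy,.180,.166,.002,6,F0); print(ok,z,log,arm.read_tcp_pos(),arm.read_time_s()-t0)
E
```

```text
1.4417000000000009
[ 0.58322394 -0.35559382  0.18043486] [-0.33775824 -0.68547116 -1.98373983] [ 0.12990852 -0.30595724 -1.12000716]
True 0.166 [(0.178, [-0.0, -0.1, 0.2]), (0.176, [0.0, -0.3, 0.2]), (0.174, [0.3, 0.8, 0.4]), (0.172, [0.4, -0.2, -0.8]), (0.17, [1.0, -0.2, 0.3]), (0.168, [-0.2, -0.0, -0.9]), (0.166, [0.7, 0.3, 0.3])] [ 0.58301391 -0.35534793  0.16580232] 4.191700000000001
```

```bash
python3 - <<'E'
from h import *
t0=arm.read_time_s(); xy=B['A']; F0=np.array([-.1,-.5,-1.55])
ok,z,log=descend(xy,.166,.144,.002,6,F0); print(ok,z,log)
if ok:
    ok,z,log=descend(xy,z,.1385,.001,5,F0,.03); print(ok,z,log)
print(arm.read_tcp_pos(),arm.read_time_s()-t0)
b,_=arm.capture('wrist'); save('ins',b)
E
```

```text
True 0.144 [(0.164, [0.2, 1.3, 0.3]), (0.162, [0.2, 0.6, -0.2]), (0.16, [-0.3, 0.3, -0.5]), (0.158, [-0.1, 0.8, 0.8]), (0.156, [0.3, 0.5, 0.4]), (0.154, [-0.1, 1.0, -0.4]), (0.152, [0.1, -0.6, 0.2]), (0.15, [0.9, 0.6, 0.7]), (0.148, [0.8, 0.5, 0.4]), (0.146, [-0.3, -0.3, -0.5]), (0.144, [0.4, 0.5, -0.5])]
False 0.13999999999999999 [(0.143, [-0.2, -1.1, -0.2]), (0.142, [1.0, -0.4, 0.4]), (0.141, [0.8, -0.4, 2.2]), (0.14, [-1.2, 1.1, 8.7]), ('chk', [-1.8, 1.6, 6.1], [0.5833, -0.3555, 0.1412])]
[ 0.58329438 -0.35548389  0.14117267] 3.799999999999999
```

View pics/ins.png

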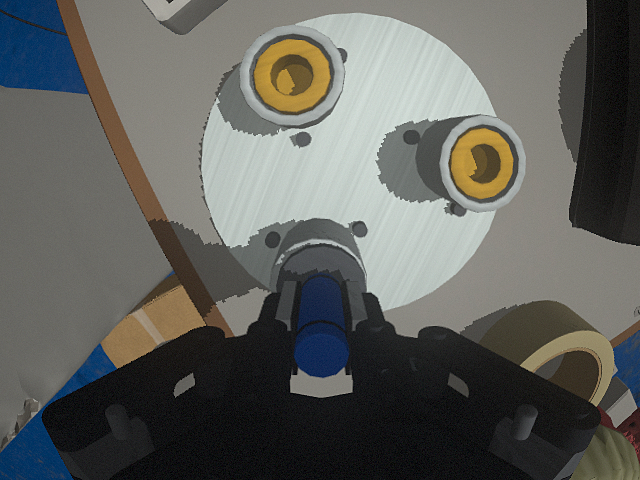

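```bash
python3 - <<'E'
from h import *
t0=arm.read_time_s(); xy=B['A']
arm.move_l([*xy,.1413],vel=.03); arm.hold(.1); print(arm.read_force(),arm.read_tcp_pos())
arm.let_go(); arm.hold(.15); print(arm.read_finger_gap(),arm.read_force(),arm.read_tcp_pos())
arm.move_l([*xy,.22],vel=.12)
Yb=np.radians(80); o=quat(Yb); xy=B['B']
p=np.array([*xy,.22]); p[:2]-=.0685*tx(Yb)[:2]
arm.reach([*xy,.22],o); arm.hold(.1)
k=arm.calibration('wrist'); b,d=arm.capture('wrist'); save('rel',b); np.savez('rel',b=b,d=d,rv=k['rvec'],tv=k['tvec'])
print(arm.read_tcp_pos(),arm.read_time_s())
E
```

```text
[-0.60298469 -0.65900347  0.4688409 ] [ 0.58310381 -0.35538961  0.14121232]
0.08524544624389879 [-0.36503533  0.50246789  0.08275519] [ 0.58309875 -0.35540692  0.14130486]
[ 0.56301    -0.2630673   0.21981968] 18.325
```

View pics/rel.png

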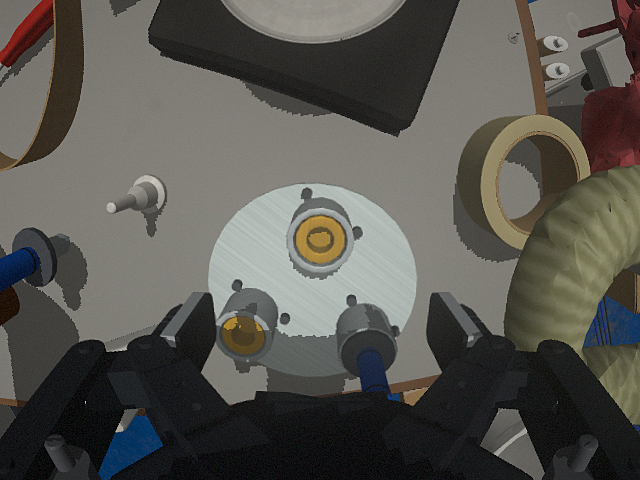

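```bash
python3 - <<'E'
from h import *
xy=B['B']
arm.move_l([*xy,.125],vel=.15); arm.move_l([*xy,.100],vel=.06); arm.hold(.25); print(arm.read_force(),arm.read_tcp_pos())
arm.grab(); arm.hold(.1); print('gap',arm.read_finger_gap(),arm.read_force(),arm.read_tcp_pos())
arm.move_l([*xy,.120],vel=.06); arm.move_l([*xy,.26],vel=.18); arm.hold(.1); print(arm.read_finger_gap(),arm.read_force())
Yt=np.radians(129); o=quat(Yt)
c=np.array([.6155,.2414]); p=c-.0685*tx(Yt)[:2]
arm.reach([*p,.29],o); arm.hold(.2)
k=arm.calibration('wrist'); b,d=arm.capture('wrist'); save('tr',b); np.savez('tr',b=b,d=d,rv=k['rvec'],tv=k['tvec'])
print(arm.read_finger_gap(),arm.read_tcp_pos(),arm.read_time_s())
E
```

```text
[-0.42345777  1.80379381 -0.60872912] [ 0.56321859 -0.26293161  0.1003352 ]
gap 0.043933631312462425 [-0.87238566 -0.05944914  5.54086713] [ 0.56315314 -0.2629623   0.10051705]
0.043683164148581505 [-0.51455826 -0.00564269 -2.88700525]
0.04359947802405099 [0.65882159 0.18710048 0.29000012] 23.9417
```

View pics/tr.png

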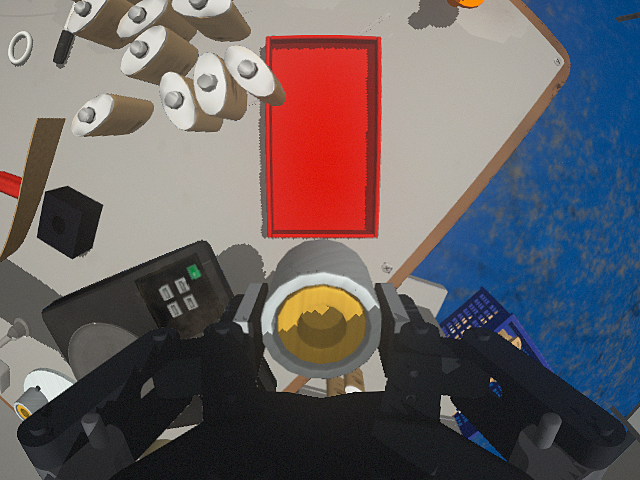

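```bash
python3 - <<'E'
from h import *
D=np.load('tr.npz'); k=arm.calibration('wrist'); b=D['b']
h=cv2.cvtColor(b,cv2.COLOR_BGR2HSV); m=((h[...,0]<8)|(h[...,0]>172))&(h[...,1]>150)&(h[...,2]>70)
m[:, :250]=0; m[:,400:]=0
c=max(blobs(m),key=len); P=onplane(c,k,D['rv'],D['tv'],.022)
r=cv2.minAreaRect((P[:,:2]*1000).astype(np.float32)); print(r)
R,_=cv2.Rodrigues(D['rv']); print(-R.T@D['tv'])
u=np.array([-.63,.777]);u/=np.linalg.norm(u); v=np.array([u[1],-u[0]])
r0=np.array(r[0])/1000; 
V,U=np.mgrid[0:480,0:640]; mm=(D['d']>0)&(V<240)&(U>130)&(U<400)
rr=rays(np.c_[U[mm],V[mm]],k,D['rv']); Q=-R.T@D['tv']+rr*D['d'][mm][:,None]
q=Q-[*r0,0]; uu=q[:,:2]@u; vv=q[:,:2]@v
s=(Q[:,2]>.03)&(vv>-.075)&(abs(uu)<.12); print('obst',[(x,np.round(f,3)) for x,f in (('u',np.percentile(uu[s],[0,1,50,99])),('v',np.percentile(vv[s],[1,50,99,100])),('z',np.percentile(Q[s,2],[1,50,99])))])
s=(abs(uu)<.07)&(abs(vv)<.03)&(Q[:,2]<.02); print('floor',np.median(Q[s,2]))
s=(Q[:,2]>.015)&(Q[:,2]<.03)
print(wproj([[*(r0+a*u+bb*v),.022] for a in (-.095,.095) for bb in (-.0525,.0525)],k,D['rv'],D['tv']).round(0))
E
```

```text
((617.4190063476562, 242.74441528320312), (104.50624084472656, 189.07806396484375), 38.85299301147461)
[0.61810578 0.23907941 0.36050588]
obst [('u', array([-0.048,  0.025,  0.046,  0.108])), ('v', array([-0.075, -0.059, -0.035,  0.   ])), ('z', array([0.032, 0.084, 0.097]))]
floor 0.004511769899883444
[[268. 238.]
 [378. 237.]
 [265.  36.]
 [380.  36.]]
```

```bash
cat >> h.py <<'E'
TC=np.array([.6174,.2427]); TU=np.array([np.cos(np.radians(128.85)),np.sin(np.radians(128.85))]); TV=np.array([TU[1],-TU[0]]); OT=quat(np.radians(128.85))
def place(u,v,zc=.0969):
    xy=TC+u*TU+v*TV
    arm.reach([*xy,.26],OT); arm.move_l([*xy,.125],vel=.18); arm.move_l([*xy,zc+.006],vel=.06); arm.hold(.35)
    F0=(np.array(arm.read_force())+np.array(arm.read_force()))/2; arm.hold(.05); F0=(F0+np.array(arm.read_force()))/2
    print(F0,arm.read_tcp_pos())
    ok,z,log=descend(xy,zc+.006,zc-.002,.001,4,F0,.025); print(ok,z,log)
    if not ok: z+=.0008; arm.move_l([*xy,z],vel=.03)
    arm.hold(.1); print(arm.read_tcp_pos(),arm.read_force()); arm.let_go(); arm.hold(.15); print('gap',arm.read_finger_gap(),arm.read_force())
    arm.move_l([*xy,.13],vel=.08); arm.move_l([*xy,.26],vel=.18)
E
python3 - <<'E'
from h import *
place(-.062,.010)
k=arm.calibration('wrist'); b,d=arm.capture('wrist'); save('pl1',b); b,d=arm.capture('top'); save('pl1t',b)
print(arm.read_time_s())
E
```

```text
[-0.29675691  0.30334914 -1.8707318 ] [0.66421626 0.2007544  0.10315684]
False 0.0959 [(0.1019, [0.2, -0.6, -2.7]), (0.1009, [1.2, -0.4, -0.7]), (0.0999, [-0.8, -0.6, -1.2]), (0.0989, [0.2, -0.5, -0.0]), (0.0979, [0.4, -0.3, -1.1]), (0.0969, [-0.0, -0.8, -0.8]), (0.0959, [-1.6, -1.4, 4.8]), ('chk', [-1.4, -1.1, 5.5], [0.6642, 0.2007, 0.0965])]
[0.66420531 0.20072163 0.09657391] [-0.22228166  0.19165889 -0.6304907 ]
gap 0.08516912566258278 [0.26008558 0.04397193 0.0406325 ]
30.35
```

View pics/pl1.png

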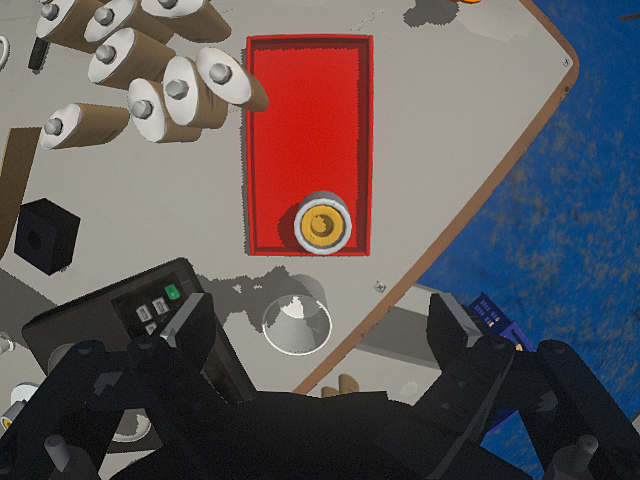

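```bash
python3 - <<'E'
from h import *
xy=B['C']; o=quat(np.radians(170))
arm.reach([*xy,.24],o); arm.move_l([*xy,.125],vel=.15); arm.move_l([*xy,.100],vel=.06); arm.hold(.25); print(arm.read_force(),arm.read_tcp_pos())
arm.grab(); arm.hold(.1); print('gap',arm.read_finger_gap(),arm.read_force(),arm.read_tcp_pos())
b,_=arm.capture('wrist'); save('gC',b)
arm.move_l([*xy,.120],vel=.06); arm.move_l([*xy,.26],vel=.18); arm.hold(.1); print(arm.read_finger_gap(),arm.read_force(),arm.read_time_s())
E
```

```text
[ 0.78745508 -0.01248529 -0.23469549] [ 0.49349664 -0.3261431   0.10030712]
gap 0.04391222594327943 [-2.176449    0.64231751  6.19419915] [ 0.49340703 -0.32629603  0.10065361]
0.044075737387584364 [ 0.34509363 -0.05540489 -1.76636244] 36.2083
```

View pics/gC.png

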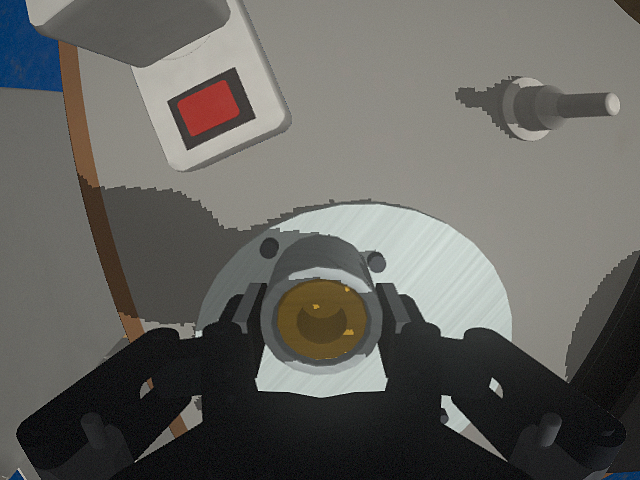

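Bushing C is gripped squarely at (322,315) and the nozzle at (540,105) still stands. I'll place C in the tray and then check the whole scene.

```bash
python3 - <<'E'
from h import *
place(-.006,.010)
b,d=arm.capture('wrist'); save('pl2',b); b,d=arm.capture('side'); b0=b; t,d2=arm.capture('top')
a=cv2.resize(b[120:390,170:390],None,fx=2,fy=2,interpolation=2); c=cv2.resize(t[120:290,235:500],None,fx=1.5,fy=1.5,interpolation=2)
im=np.zeros((545,845,3),np.uint8); im[:540,:440]=a; im[:c.shape[0],442:442+c.shape[1]]=c[:,:403]; save('fin',im[:,:800])
print(arm.read_time_s())
E
```

```text
[-0.33103367  0.07064688 -2.75699439] [0.62907341 0.24431652 0.10311679]
False 0.0959 [(0.1019, [0.4, 0.6, 0.8]), (0.1009, [0.8, -0.1, 0.0]), (0.0999, [0.2, -0.2, -0.2]), (0.0989, [1.3, -0.9, 0.6]), (0.0979, [0.9, 0.0, 0.5]), (0.0969, [-0.3, -0.2, -0.3]), (0.0959, [-2.3, -0.9, 7.3]), ('chk', [-3.6, -0.5, 8.6], [0.629, 0.2443, 0.0967])]
[0.6291457  0.24438172 0.09672478] [-0.79553964  0.66753853  0.90209176]
gap 0.08578502037843519 [ 0.8534293  -0.3349824   0.67118371]
44.5
```

View pics/pl2.png

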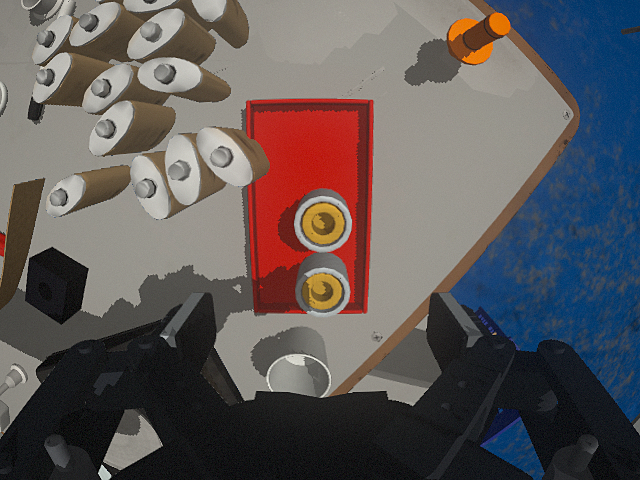

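View pics/fin.png

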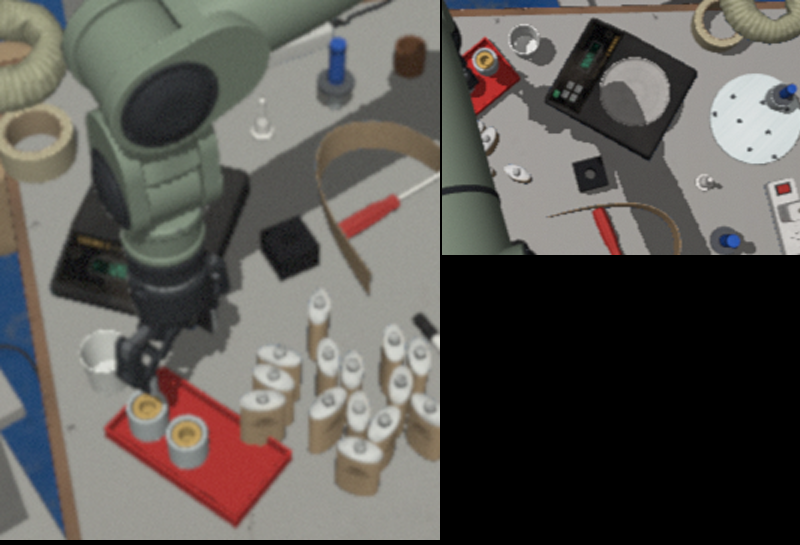

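```bash
python3 - <<'E'
from h import *
print(arm.read_time_s(),arm.hand_in())
E
```

```text
the job is handed in; nothing more can be done
44.5 None
```

The job is handed in at 44.5 s of the 72 s allowed. The gauge stands in the good bushing in the rack, and the other two bushings are in the red reject tray.

- **Gauge and trial:** I took the smaller blue gauge from the black stand. The wrist camera's depth picture suggested which bore was deepest, so I tried that bushing first, at about (0.583, -0.355). The pin met no resistance all the way down, and the collar touched the rim at the expected height with about 6–9 N. I released the gauge there. The other two bushings needed no trial and were not tried.
- **Reject tray:** Both remaining bushings were set down gently in the tray, with contact forces of about 5–9 N.
- **Last pictures:** Both bushings stand upright, about 10 mm apart, inside the tray walls. The gauge is still in its bushing on the rack. The nozzle and the cup are upright where they were, and the look-alikes were not touched.
- **Disagreement:** None of my checks failed. One vial looked as if it overlapped the edge of the tray from the start, so I placed the bushings clear of it.

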